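# Sort spare-part cartons by length into a drop-front stock tray

## Robot

A 6-joint arm with a two-finger parallel gripper is mounted at the origin on the work surface. World frame = base frame: x ahead of the robot, y to its left, z up, the work surface at z = 0. Lengths are in mm, angles in rad, forces in N, time in s.
With the tool pointing down it reaches from about 275 to 750 mm from the base axis. Payload 10.2 kg.
Tool frame: the origin (TCP) lies at the very end of the fingers, on their centre line; the grasp point (between the pads) lies 19 mm behind it; x points along the fingers, y is the direction in which the jaws open and shut, and the axes are right-handed (so a half turn about x gives the same grasp; the last joint's range is limited). The gripper opens to 85 mm and grips with 20 to 120 N. Pads are 22 mm wide; open, the fingers measure 114 mm over their backs; the gripper's body (76 mm by 85 mm) begins 54 mm behind the grasp point. The pads swing forward as they close: fully open they stand 13 mm farther back than shut.
Start: joints at [0.941, 0.313, 1.498, -0, 1.331, -0.223], TCP at [207.741, 482.156, 231.294] pointing down, gripper open.
Joint ranges: [-2.94, 2.94], [-0.97, 2.17], [0.19, 2.56], [-1.23, 4.37], [0.02, 3.11], [-2.88, 2.88]. Speed limits (rad/s): [2.39, 2.39, 3.01, 3.14, 3.14, 3.14].

## Interface

Orientations are given as a unit quaternion [w, x, y, z].
In Python, from rig import ctrl, viewer, order gives the robot as it stands. The module is installed in compiled form; this text tells all that it offers.
- The arm moves only by the tool carry_out, never from a script. Its argument "deltas" is a list of rows, each a list of 7 numbers: the gripper command: -1 is fully open, 1 is shut, values between are in proportion, then the shift along the tool's x, y, z in mm, then the turn, a rotation vector about the tool's x, y, z in degrees. A call has exactly 5 rows; each row is the pose to reach, as a shift and turn from the pose commanded when the call began, along the tool's axes at that moment; what a row does not reach only later rows make up. A row lasts 1/8 s, in which the tool goes at most 62.5 mm and 10.7 degrees, less where a joint would pass 70% of its speed; a pose out of reach is approached as far as the arm can. A call with a gripper value outside its range is refused whole. The fingers move at their own pace and stop on an object; "newtons" is the grip in N (left out, the last holds). Time passes only in rows, so rows that repeat a pose let the fingers close, or fill a call up. It gives the time, the measured TCP pose, the force and the opening at its end, in the units of the state.
- ctrl.sense(): the state, without advancing time (a new reading comes with each control period).
- viewer.capture(name): name is "side" or "top" or "wrist"; returns the picture (400x640x3 uint8, red, green, blue); there is no depth.
- viewer.calibration(name): a dict with "fx", "fy", "cx", "cy" (pixels), "xyz" and "attitude" of the camera in the world; the wrist camera has in their place "T_tool_cam" (4x4, takes a point from camera to tool coordinates, whose origin is the TCP and whose axes are the tool frame's). Camera axes: x right, y down, z forward; pixel columns grow to the right and rows downward; lengths in mm; the calibration is good to about 2 mm. The wrist camera is an equidistant fisheye: a pixel r from the principal point sees the ray r / f radians off the axis. A picture is of the moment at which its call begins: read the wrist's pose just before it. calibration takes no time and is no camera call.
- order.finish_job(): hands the job in, once; it reports no verdict.
The state is a dict: "time_s": time; "joints": joint angles; "dq": joint speeds; "tau": joint torques, N m; "eef_pos": TCP position; "ee_rot": TCP orientation; "force": force on the tool from outside, world axes, zero at the start; "wrist_torque": the same for the moment, N m; "grip_width": opening from 0.0 (shut) to 1.0 (fully open).
Only numpy, scipy, OpenCV 4.12 (cv2) and the standard library are available. Lean on these libraries where they do the work, as an engineer would, in place of code of your own. Each camera call takes 0.05 s, during which the arm holds its last target. There are 200 camera calls.

## Task

Fold the blue stock tray's front gate down flat, then sort all the small cartons lying beside it by length into the tray: 60 mm ones in the narrow row, 80 mm ones in the middle row and 100 mm ones in the wide row (not every length need be present), each lying on the floor of its row and across it, none on top of another. Only when all are in, fold the gate back up until it stands upright and leave it so; do not disturb the tape roll or the scanner.

Things in the scene. Friction and masses are not known exactly. Their poses are not given: they have to be found in the camera images.
- tray: Shallow blue plastic stock tray fixed to the bench, left of the cartons, 166 mm deep (x) by 302 mm wide (y). x points to its back (away from the robot), y to its left; origin at the centre of its underside. Side and back walls 45 mm high; front sill (robot's side) and the two white dividers, which run along x and part it into three rows, 26 mm high, 5 mm thick
- row_short (a point): Centre of the floor of the narrowest, right-hand row (74 mm wide in y, 156 mm deep in x), on the floor surface 6 mm above the bench; axes as the tray's. Two cartons fit one behind the other in a row, lying across it (long axis along y)
- row_middle (a point): Same for the middle row, 94 mm wide in y
- row_long (a point): Same for the widest row (left-hand), 114 mm wide in y
- gate (a joint): Angle of the tray's front gate, a stiff grey panel hinged along the front sill: 0 = folded down flat, level, sticking out towards the robot (its stop); 1.57 = upright; 1.95 = leaning in over the tray (upper stop). The hinge is stiff (0.18 N m, about 2.5 N at the bar) and the gate stays at whatever angle it is left
- gate_hinge (a point): Middle of the gate's hinge line, 30 mm above the bench; axes as for the rows (fixed to the tray, does not turn with the gate)
- gate_bar (a point): Middle of the gate's orange pull bar: round, 10 mm thick, 100 mm long, parallel to the hinge and 75 mm from it in the plane of the gate. The grey panel (298 mm long, 5 mm thick) ends 40 mm from the hinge, leaving a free window 30 by 90 mm between panel and bar. The bar can be pinched across from above at any gate angle and turns between the fingers
- c1 (a point): Centre of a kraft cardboard carton with a white label, 60 mm long (its x axis), 36 x 36 mm in section, so its centre is 18 mm above what it lies on; about 140 g. Belongs in the short row. It may be absent (None from the start)
- carton_1: The same carton 1 (60 mm long), origin at the centre of its underside
- c2 (a point): Centre of a kraft cardboard carton with a white label, 60 mm long (its x axis), 36 x 36 mm in section, so its centre is 18 mm above what it lies on; about 140 g. Belongs in the short row. It may be absent (None from the start)
- carton_2: The same carton 2 (60 mm long), origin at the centre of its underside
- c3 (a point): Centre of a kraft cardboard carton with a white label, 80 mm long (its x axis), 36 x 36 mm in section, so its centre is 18 mm above what it lies on; about 160 g. Belongs in the middle row. It may be absent (None from the start)
- carton_3: The same carton 3 (80 mm long), origin at the centre of its underside
- c4 (a point): Centre of a kraft cardboard carton with a white label, 80 mm long (its x axis), 36 x 36 mm in section, so its centre is 18 mm above what it lies on; about 160 g. Belongs in the middle row. It may be absent (None from the start)
- carton_4: The same carton 4 (80 mm long), origin at the centre of its underside
- c5 (a point): Centre of a kraft cardboard carton with a white label, 100 mm long (its x axis), 36 x 36 mm in section, so its centre is 18 mm above what it lies on; about 180 g. Belongs in the long row. It may be absent (None from the start)
- carton_5: The same carton 5 (100 mm long), origin at the centre of its underside
- c6 (a point): Centre of a kraft cardboard carton with a white label, 100 mm long (its x axis), 36 x 36 mm in section, so its centre is 18 mm above what it lies on; about 180 g. Belongs in the long row. It may be absent (None from the start)
- carton_6: The same carton 6 (100 mm long), origin at the centre of its underside
- tape_roll: Bystander: loose roll of brown packing tape, 100 mm across, 48 mm high, lying flat; origin at the centre of its underside
- scanner: Bystander: black and yellow hand scanner lying on the bench, 165 mm long, 50 mm wide, 40 mm high; origin on its underside near the middle

How it is judged (in metres and radians):
On the way, in this order (a step that is already met when the one before it is completed fails the run):
1. the gate is folded down flat (value of joint gate below 0.15 rad), for 0.2 s.
2. with the gate still down, every carton lies in the row for its length (x of c1 in the frame of row_short between -0.075 and 0.075 m and y of c1 in the frame of row_short between -0.025 and 0.025 m and z of c1 in the frame of row_short between 0.01 and 0.024 m and angle between the x axis of each of c1, c2 and the y axis of row_short, either way round below 0.25 rad and linear speed of each of carton_1, carton_2, carton_3, carton_4, carton_5, carton_6 below 0.05 m/s and x of c2 in the frame of row_short between -0.075 and 0.075 m and y of c2 in the frame of row_short between -0.025 and 0.025 m and z of c2 in the frame of row_short between 0.01 and 0.024 m and x of c3 in the frame of row_middle between -0.075 and 0.075 m and y of c3 in the frame of row_middle between -0.025 and 0.025 m and z of c3 in the frame of row_middle between 0.01 and 0.024 m and angle between the x axis of each of c3, c4 and the y axis of row_middle, either way round below 0.25 rad and x of c4 in the frame of row_middle between -0.075 and 0.075 m and y of c4 in the frame of row_middle between -0.025 and 0.025 m and z of c4 in the frame of row_middle between 0.01 and 0.024 m and x of c5 in the frame of row_long between -0.075 and 0.075 m and y of c5 in the frame of row_long between -0.025 and 0.025 m and z of c5 in the frame of row_long between 0.01 and 0.024 m and angle between the x axis of each of c5, c6 and the y axis of row_long, either way round below 0.25 rad and x of c6 in the frame of row_long between -0.075 and 0.075 m and y of c6 in the frame of row_long between -0.025 and 0.025 m and z of c6 in the frame of row_long between 0.01 and 0.024 m and value of joint gate below 0.3 rad), for 0.2 s.
At the end, for the whole second after the job is handed in: Every carton present lies at rest on the floor of the row for its length (centre inside the row, 10 to 24 mm above the floor, long axis within 0.25 rad of straight across the row, i.e. of the row's y axis), and the gate is still and upright within 0.17 rad (x of c1 in the frame of row_short between -0.075 and 0.075 m and y of c1 in the frame of row_short between -0.025 and 0.025 m and z of c1 in the frame of row_short between 0.01 and 0.024 m and angle between the x axis of each of c1, c2 and the y axis of row_short, either way round below 0.25 rad and linear speed of each of carton_1, carton_2, carton_3, carton_4, carton_5, carton_6 below 0.05 m/s and x of c2 in the frame of row_short between -0.075 and 0.075 m and y of c2 in the frame of row_short between -0.025 and 0.025 m and z of c2 in the frame of row_short between 0.01 and 0.024 m and x of c3 in the frame of row_middle between -0.075 and 0.075 m and y of c3 in the frame of row_middle between -0.025 and 0.025 m and z of c3 in the frame of row_middle between 0.01 and 0.024 m and angle between the x axis of each of c3, c4 and the y axis of row_middle, either way round below 0.25 rad and x of c4 in the frame of row_middle between -0.075 and 0.075 m and y of c4 in the frame of row_middle between -0.025 and 0.025 m and z of c4 in the frame of row_middle between 0.01 and 0.024 m and x of c5 in the frame of row_long between -0.075 and 0.075 m and y of c5 in the frame of row_long between -0.025 and 0.025 m and z of c5 in the frame of row_long between 0.01 and 0.024 m and angle between the x axis of each of c5, c6 and the y axis of row_long, either way round below 0.25 rad and x of c6 in the frame of row_long between -0.075 and 0.075 m and y of c6 in the frame of row_long between -0.025 and 0.025 m and z of c6 in the frame of row_long between 0.01 and 0.024 m and value of joint gate between 1.4 and 1.74 rad and velocity of joint gate between -0.1 and 0.1 rad/s); the robot touches nothing.
It fails at once if a bystander (tape roll, scanner) is shifted by more than 30 mm (distance of any of tape_roll, scanner from where it was at the start of the episode above 0.03 m).
Of carton_1, carton_2, carton_3, carton_4, carton_5, carton_6 only 4 to 6 are there at a start; the rules pass over those that are not, and their reading is None.
At some moment in a run one of carton_1, carton_2, carton_3, carton_4, carton_5, carton_6 may be knocked a few centimetres aside while the robot is not near it.
Once in a run the grip may slacken for a moment while it holds something.
It also fails if it takes over 192 s, if anything falls off the work surface, if the arm or the gripper's body presses on something with over 40 N, if the wrist force passes 120 N, or if a joint passes its speed limit or range.

## Working session

There is one attempt and no reset: what is moved stays moved. The work goes in short steps, Python scripts to look and compute and a tool call to move; the robot and the scene stay as the last step left them, time stands still between calls to the robot, and variables do not carry over. Pictures are saved under pics/ and viewed, about 12 in all and at most 16, crops included, and the job is handed in when it is done.

Besides the shell and the picture viewer there is one more tool, called by a JSON object that holds its "api" and its "payload". carry_out: Moves the arm, as the interface text tells. Its arguments: {"type":"object","properties":{"deltas":{"type":"array"},"newtons":{"type":"number"}},"required":["deltas"]}

```bash
mkdir -p pics
python3 - <<'E'
from rig import ctrl, viewer
import cv2
print(ctrl.sense())
for n in("top","side","wrist"):
    print(n,viewer.calibration(n))
    im=viewer.capture(n); cv2.imwrite(f"pics/a_{n}.png",im[:,:,::-1])
E
```

```text
{'time_s': 0.0, 'joints': array([ 9.40614463e-01,  3.13468763e-01,  1.49844484e+00, -3.42473278e-05,
        1.33101812e+00, -2.23388595e-01]), 'dq': array([ 0.00119644, -0.00054404,  0.00237581,  0.00142629, -0.00060413,
        0.00124718]), 'tau': array([ 2.97883207e-04, -4.12256062e+01, -2.59750110e+01, -1.58382923e-04,
        4.07106592e-03,  8.89525381e-06]), 'eef_pos': array([207.57788994, 481.93094989, 230.72256437]), 'ee_rot': array([ 0.69234572,  0.14239483,  0.69271626, -0.1432665 ]), 'force': array([-0.32181527,  0.23488942,  0.35511102]), 'wrist_torque': array([ 0.01608385, -0.04363976, -0.01065865]), 'grip_width': 1.0025100258438193}
top {'fx': 434.95685778938184, 'fy': 434.95685778938184, 'cx': 314.654966832725, 'cy': 205.8276921503688, 'xyz': array([ 519.04488962,   71.12941135, 1195.30335189]), 'attitude': array([-0.02391067,  0.71386212, -0.69913246,  0.03229474])}
side {'fx': 432.5648044082214, 'fy': 432.5648044082214, 'cx': 313.0360272951888, 'cy': 198.8469433935713, 'xyz': array([ 539.7268157 , -914.50660925,  813.47712507]), 'attitude': array([-0.44197302,  0.89609678, -0.03980398,  0.00927647])}
wrist {'fx': 309.70691628693146, 'fy': 309.70691628693146, 'cx': 322.08291308160574, 'cy': 202.87794678845046, 'T_tool_cam': array([[ 7.84639885e-04, -2.63206112e-01,  9.64739305e-01,
        -1.42903139e+02],
       [ 9.99999654e-01,  4.73321405e-04, -6.84183306e-04,
        -1.16045192e+00],
       [-2.76550535e-04,  9.64739508e-01,  2.63206392e-01,
        -6.64775845e+01],
       [ 0.00000000e+00,  0.00000000e+00,  0.00000000e+00,
         1.00000000e+00]])}
```

View pics/a_top.png

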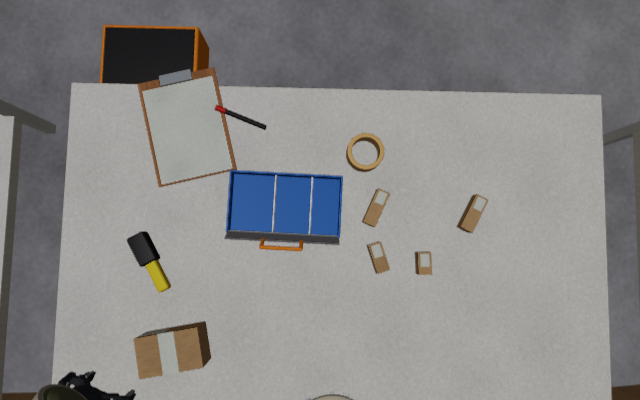

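View pics/a_side.png

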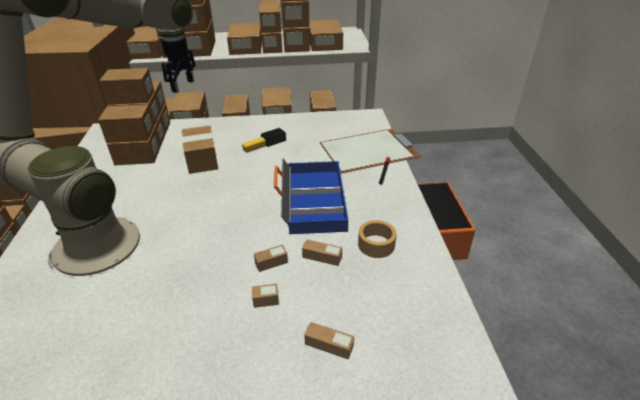

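```bash
cat > h.py <<'E'
import numpy as np, cv2
from scipy.spatial.transform import Rotation as R
from rig import ctrl, viewer
def rot(q): return R.from_quat(np.r_[q[1:],q[0]]).as_matrix()
def ray(cam,px,st=None):
    c=viewer.calibration(cam); px=np.atleast_2d(np.asarray(px,float))
    u=(px-[c['cx'],c['cy']])/[c['fx'],c['fy']]
    if cam!='wrist':
        d=np.c_[u,np.ones(len(u))]; return np.array(c['xyz']),d@rot(c['attitude']).T
    r=np.linalg.norm(u,axis=1)+1e-9
    d=np.c_[u*(np.sin(r)/r)[:,None],np.cos(r)]
    T=c['T_tool_cam']; M=rot(st['ee_rot'])
    return st['eef_pos']+M@T[:3,3], d@(M@T[:3,:3]).T
def onz(cam,px,z,st=None):
    o,d=ray(cam,px,st); return o+d*((z-o[2])/d[:,2])[:,None]
def proj(cam,P):
    c=viewer.calibration(cam); p=(np.atleast_2d(P)-c['xyz'])@rot(c['attitude'])
    return p[:,:2]/p[:,2:]*[c['fx'],c['fy']]+[c['cx'],c['cy']]
def cross(ca,pa,cb,pb,st=None):
    oa,da=ray(ca,pa,st);ob,db=ray(cb,pb,st);da=da[0]/np.linalg.norm(da[0]);db=db[0]/np.linalg.norm(db[0])
    t=np.linalg.lstsq(np.c_[da,-db],ob-oa,rcond=None)[0]
    a=oa+t[0]*da;b=ob+t[1]*db; return (a+b)/2,np.linalg.norm(a-b)
def delta(pos,M,st=None):
    """shift mm, turn deg in tool axes from the current state"""
    st=st or ctrl.sense(); M0=rot(st['ee_rot'])
    return np.round(M0.T@(np.array(pos)-st['eef_pos']),1), np.round(np.degrees(R.from_matrix(M0.T@M).as_rotvec()),1)
def down(yaw):
    """tool down, jaw axis (tool y) at yaw rad in the world xy plane"""
    x=np.array([0,0,-1.]);y=np.array([np.cos(yaw),np.sin(yaw),0]); return np.c_[x,y,np.cross(x,y)]
E
python3 - <<'E'
from h import *
im=cv2.imread('pics/a_top.png'); hsv=cv2.cvtColor(im,cv2.COLOR_BGR2HSV)
for n in('top','side'):
    I=cv2.imread(f'pics/a_{n}.png');H=cv2.cvtColor(I,cv2.COLOR_BGR2HSV)
    for nm,lo,hi in(('brown',(5,60,60),(25,200,255)),('orange',(3,180,120),(15,255,255)),('blue',(100,120,50),(125,255,255))):
        k,l,s,c=cv2.connectedComponentsWithStats(cv2.inRange(H,lo,hi))
        for i in range(1,k):
            if s[i,4]>40: print(n,nm,s[i],c[i].round(1))
# tray corners
m=cv2.inRange(hsv,(100,120,50),(125,255,255))
print(cv2.boxPoints(cv2.minAreaRect(cv2.findNonZero(m))))
g=im[150:300,215:505]; cv2.imwrite('pics/crop.png',cv2.resize(g,(797,412),interpolation=cv2.INTER_CUBIC))
s=ctrl.sense();M=rot(s['ee_rot']);print(M.round(2))
E
```

```text
top brown [ 99  24 104  59 204] [135.3  35.6]
top brown [191  57  32  50 331] [208.2  79. ]
top brown [137  79  93 108 598] [157.7 128.7]
top brown [220 112  17  58 217] [228.3 141.4]
top brown [347 133  37  39 643] [365.1 151.3]
top brown [363 188  27  39 393] [374.2 210.4]
top brown [457 194  31  39 490] [470.6 215.6]
top brown [367 242  23  31 303] [378.7 259.8]
top brown [415 252  17  23 226] [422.6 264.4]
top brown [ 165  323   39   49 1126] [187.8 347.3]
top brown [134 334  29  45 987] [147.6 356.2]
top orange [124  26  31   2  53] [140.8  26.6]
top orange [165  27  31   3  55] [181.9  27.6]
top orange [193  28   6  44  74] [196.3  49.1]
top blue [ 226  170  117   68 6386] [283.9 202.5]
side brown [184   0  29  57 702] [199.3  29.1]
side brown [ 227    0   55   55 1656] [257.6  30.5]
side brown [ 281    0   62   52 1787] [309.7  28.9]
side brown [   23    17   186   148 13317] [91.2 91.8]
side brown [126  26  37  34 742] [145.1  41.3]
side brown [262  87  30  27 647] [276.6  98.3]
side brown [310  90  26  22 511] [321.8 100.4]
side brown [222  94  28  22 534] [235.3 104.7]
side
[... 172 characters left out ...]
07.5 155.2]
side brown [341 160  45  13 102] [363.4 167.1]
side brown [274 165  11  32 157] [277.7 179.2]
side brown [ 417  182   59   78 1061] [457.  231.8]
side brown [  0 184  30  59 664] [ 11.1 205.8]
side brown [ 359  220   38   38 1082] [376.7 238.2]
side brown [302 240  40  25 588] [319.6 252.3]
side brown [254 245  33  26 474] [269.1 259. ]
side brown [252 284  26  23 394] [263.5 296.7]
side brown [305 322  49  37 917] [326.1 339.7]
side orange [440 202  34  31 146] [458.7 226.6]
side blue [ 288  162   60   71 2950] [317.  197.6]
[[225.83331 230.93369]
 [229.31702 169.62027]
 [342.61035 176.0574 ]
 [339.12665 237.37082]]
[[-0.    0.4   0.92]
 [-0.    0.92 -0.4 ]
 [-1.   -0.   -0.  ]]
```

View pics/crop.png

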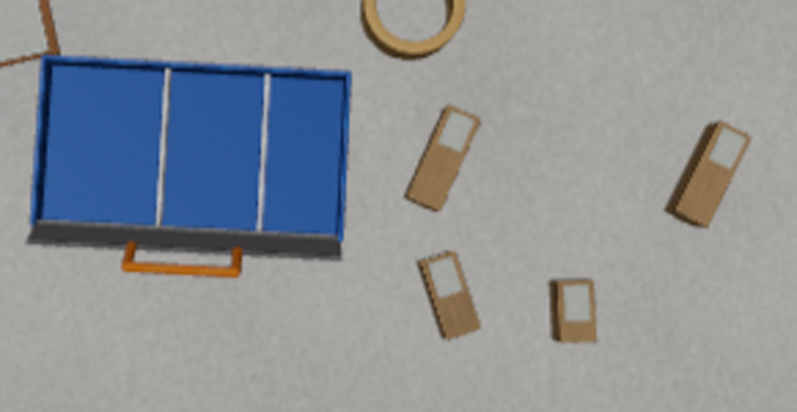

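Run:
```python
from h import *
def C(p): return (np.array(p,float)+.5)/2.748-.5+[215,150]
for n,q in dict(A=[(448,105),(480,120),(437,210),(405,195)],B=[(720,122),(749,135),(708,226),(678,213)],C=[(427,255),(455,250),(479,328),(449,338)],D=[(556,280),(593,279),(596,341),(558,342)]).items():
    P=onz('top',C(q),36)[:,:2]; c=P.mean(0); ax=(P[0]+P[1]-P[2]-P[3])/2; w=(P[0]+P[3]-P[1]-P[2])/2
    print(n,c.round(1),'L',np.linalg.norm(ax).round(1),'W',np.linalg.norm(w).round(1),'ang',np.degrees(np.arctan2(ax[1],ax[0])).round(1))
print('tray back top',onz('top',C([(43,57),(350,72)]),45).round(1), 'front',onz('top',C([(33,222),(343,240)]),45).round(1))
print('dividers',onz('top',C([(168,69),(268,74),(159,224),(261,230)]),26).round(1))
I=cv2.imread('pics/a_side.png');H=cv2.cvtColor(I,cv2.COLOR_BGR2HSV)
m=cv2.inRange(H,(5,150,100),(18,255,255))[155:205,265:292]
g=np.argwhere(m)[:,::-1]+[265,155]
print(cv2.boxPoints(cv2.minAreaRect(g.astype(np.float32))),len(g))
cv2.imwrite('pics/s2.png',cv2.resize(I[150:250,260:370],None,fx=5,fy=5,interpolation=cv2.INTER_CUBIC))
```

```text
A [ 612.1 -105.3] L 97.9 W 34.4 ang -24.9
B [ 601.6 -370.7] L 99.0 W 31.3 ang -24.8
C [ 481.2 -116.1] L 80.2 W 29.1 ang 16.6
D [ 466.5 -235.5] L 59.5 W 36.4 ang 2.4
tray back top [[700.6 284.9  45. ]
 [692.6 -13.1  45. ]] front [[540.8 288.8  45. ]
 [529.7  -8.8  45. ]]
dividers [[694.4 165.1  26. ]
 [691.7  66.5  26. ]
 [541.7 169.7  26. ]
 [537.9  70.1  26. ]]
[[273.38947 193.59943]
 [274.84528 165.93921]
 [283.453   166.39224]
 [281.9972  194.05246]] 74
```

View pics/s2.png

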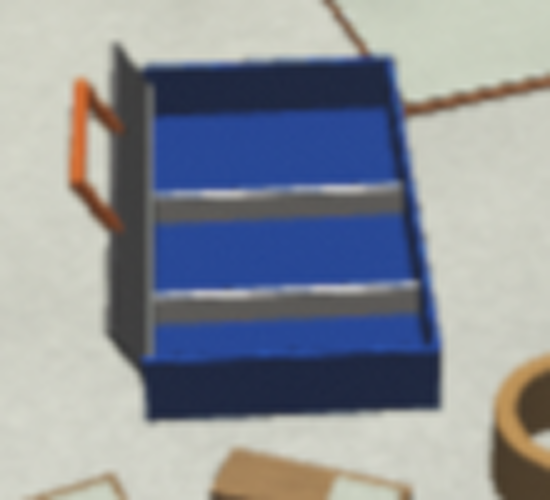

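Run:
```python
from h import *
b,e=cross('top',[(280.9,247.5)],'side',[(275.5,176.5)]);print(b,e)
for a in(50,55,60,65,70): 
    a=np.radians(a); print(a, proj('top',[530.6-75*np.cos(a),141,30+75*np.sin(a)]).round(1),proj('side',[530.6-75*np.cos(a),141,30+75*np.sin(a)]).round(1))
print(delta([b[0],b[1],200],down(np.radians(-1.8))))
```

```text
[499.76852291 141.94295982  91.95374574] 0.0935283491196742
0.8726646259971648 [[281.2 254.4]] [[269.7 178.3]]
0.9599310885968813 [[281.2 252.4]] [[271.4 177.1]]
1.0471975511965976 [[281.1 250.2]] [[273.2 176. ]]
1.1344640137963142 [[281.1 247.9]] [[275.1 175. ]]
1.2217304763960306 [[281.1 245.5]] [[277.1 174.2]]
(array([  31. , -196.7,  402.9]), array([68.5,  0. ,  0.1]))
```

{"api": "carry_out", "payload": {"deltas": [[0.39,0,-50,50,8,0,0],[0.39,0,-90,100,18,0,0],[0.39,0,-130,150,28,0,0],[0.39,5,-150,210,38,0,0],[0.39,10,-160,250,48,0,0]]}}

```text
time_s: 0.78
eef_pos: [375.2, 234.5, 221.4]
ee_rot: [0.573, 0.414, 0.573, -0.414]
force: [-0.5, 1.4, 0.0]
grip_width: 0.301
```

Run:
```python
from h import *
s=ctrl.sense();print(s['eef_pos'],s['grip_width'],s['joints'].round(2));print(delta([499.2,142,140],down(np.radians(-1.8))))
```

```text
[375.19333829 234.46001627 221.42968816] 0.3014236359313715 [ 0.29  0.14  1.75  0.    1.26 -0.03]
(array([ 81.5,  88.6, 126.7]), array([20.1, -0. , -0. ]))
```

{"api": "carry_out", "payload": {"deltas": [[0.39,30,30,45,8,0,0],[0.39,60,60,88,15,0,0],[0.39,81,88,127,20.1,0,0],[0.39,81,88.6,126.7,20.1,0,0],[0.39,81.5,88.6,126.7,20.1,0,0]]}}

```text
time_s: 1.4
eef_pos: [498.2, 145.0, 139.9]
ee_rot: [-0.494, -0.506, -0.494, 0.506]
force: [0.7, 0.6, -0.3]
grip_width: 0.304
```

Run:
```python
from h import *
s=ctrl.sense();print(s['eef_pos'],s['grip_width'],delta([499.2,142,77],down(np.radians(-1.8))))
cv2.imwrite('pics/w1.png',viewer.capture('wrist')[:,:,::-1])
```

```text
[498.17065127 145.00239265 139.87875288] 0.30430678084427637 (array([62.9,  1.1,  3. ]), array([ 0.4, -0. ,  0. ]))
```

View pics/w1.png

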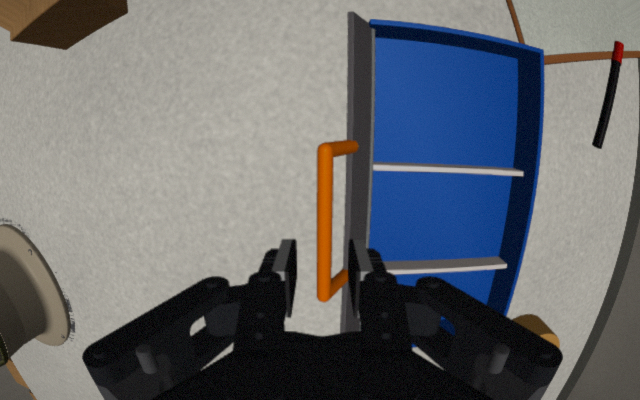

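Run:
```python
from h import *
s=ctrl.sense()
print(onz('wrist',[(325,148),(323,297)],97,s).round(1))
print(onz('wrist',[(374,20),(543,50),(373,167),(523,173),(505,265),(365,265)],[45,45,26,26,26,26],s).round(1))
```

```text
[[500.6 194.   97. ]
 [497.1  91.3  97. ]]
[[541.1 291.   45. ]
 [702.9 286.   45. ]
 [541.3 170.9  26. ]
 [694.8 166.3  26. ]
 [689.7  67.8  26. ]
 [536.1  79.6  26. ]]
```

{"api": "carry_out", "payload": {"deltas": [[0.39,30,1,2.5,0.4,0,0],[0.39,63,1,2.5,0.4,0,0],[0.39,63,1,2.5,0.4,0,0],[0.9,63,1,2.5,0.4,0,0],[0.9,63,1,2.5,0.4,0,0]], "newtons": 25}}

```text
time_s: 2.08
eef_pos: [499.8, 142.7, 78.4]
ee_rot: [0.492, 0.508, 0.492, -0.507]
force: [-3.0, 2.5, 5.5]
grip_width: 0.104
```

{"api": "carry_out", "payload": {"deltas": [[0.9,8.6,-13.9,0,0,0,0],[0.9,20.5,-26,0,0,0,0],[0.9,34.8,-35.1,0,0,0,0],[0.9,50.8,-40.8,0,0,0,0],[0.9,67,-42.7,0,0,0,0]]}}

```text
time_s: 2.7
eef_pos: [460.9, 143.7, 12.3]
ee_rot: [0.495, 0.511, 0.489, -0.505]
force: [-1.8, -0.8, 45.6]
grip_width: 0.104
```

{"api": "carry_out", "payload": {"deltas": [[0.9,0,0,0,0,0,0],[0.9,0,0,0,0,0,0],[0.4,0,0,0,0,0,0],[0.35,0,0,0,0,0,0],[0.35,-50,0,0,0,0,0]]}}

```text
time_s: 3.32
eef_pos: [454.9, 143.3, 58.3]
ee_rot: [-0.491, -0.506, -0.494, 0.51]
force: [0.8, 0.2, 1.1]
grip_width: 0.324
```

Run:
```python
from h import *
print(ctrl.sense()['eef_pos'],ctrl.sense()['force'])
im=viewer.capture('top')[:,:,::-1].copy();sd=viewer.capture('side')[:,:,::-1]
cv2.imwrite('pics/t2.png',im);H=cv2.cvtColor(im,cv2.COLOR_BGR2HSV)
k,l,s,c=cv2.connectedComponentsWithStats(cv2.inRange(H,(5,60,60),(25,200,255)))
for i in range(1,k):
    if s[i,4]>150 and s[i,0]>340: print(s[i],c[i].round(1))
cv2.imwrite('pics/t2c.png',np.hstack([cv2.resize(im[160:280,215:355],None,fx=2.8,fy=2.8),cv2.resize(sd[150:270,240:380],None,fx=2.8,fy=2.8)]))
print(delta([481.2,-116.1,120],down(np.radians(-73.4))))
```

```text
[454.90505064 143.30550736  58.31507716] [0.80980167 0.18329589 1.1465032 ]
[347 133  37  39 640] [365.1 151.3]
[363 188  27  39 393] [374.2 210.4]
[457 194  31  39 489] [470.6 215.6]
[367 242  23  31 303] [378.7 259.8]
[415 252  17  23 225] [422.5 264.4]
(array([-56.3,  30.7, 259. ]), array([71.6, -0.3, -0.3]))
```

View pics/t2c.png

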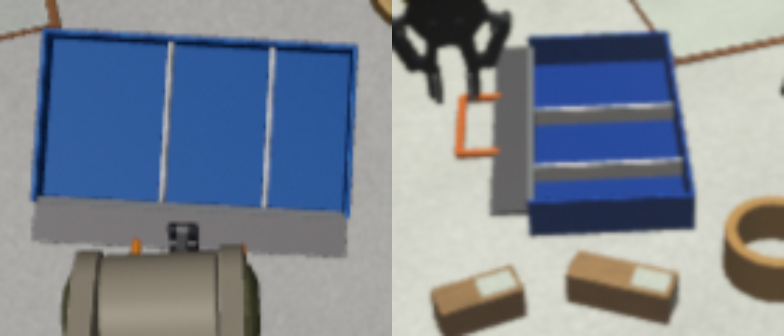

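Run:
```python
from h import *
for a in (0,.1,.2,.3): print(a,proj('side',[531-75*np.cos(a),142,30+75*np.sin(a)]).round(1))
s=ctrl.sense();print(s['joints'].round(2))
```

```text
0 [[262.5 194.2]]
0.1 [[262.4 192.2]]
0.2 [[262.6 190.2]]
0.3 [[263.  188.3]]
[ 0.06  0.43  1.83 -0.    0.88  0.09]
```

{"api": "carry_out", "payload": {"deltas": [[-0.2,-60,5,0,0,0,0],[-0.2,-60,10,55,10,0,0],[-0.4,-58,18,115,20,0,0],[-0.4,-56,24,170,30,0,0],[-0.4,-56,28,220,40,0,0]]}}

```text
time_s: 4.05
eef_pos: [477.5, -79.1, 115.4]
ee_rot: [-0.287, -0.646, -0.287, 0.646]
force: [0.8, 0.2, -0.4]
grip_width: 0.703
```

Run:
```python
from h import *
s=ctrl.sense();print(s['eef_pos'],delta([481.2,-116.1,100],down(np.radians(-73.4))))
```

```text
[477.52690453 -79.13372886 115.43818215] (array([15.4, 27.5, 24.9]), array([31.2,  0. ,  0. ]))
```

{"api": "carry_out", "payload": {"deltas": [[-0.4,5,9,8,10,0,0],[-0.4,10,18,16,20,0,0],[-0.4,15,27.5,24.9,30,0,0],[-0.4,40,27.5,24.9,31.2,0,0],[-0.4,40,27.5,24.9,31.2,0,0]]}}

```text
time_s: 4.68
eef_pos: [480.7, -113.7, 74.4]
ee_rot: [-0.104, -0.698, -0.105, 0.7]
force: [-0.3, 0.5, 0.1]
grip_width: 0.702
```

Run:
```python
from h import *
s=ctrl.sense();print(s['eef_pos'],delta([481.2,-116.1,7],down(np.radians(-73.4))))
cv2.imwrite('pics/w2.png',viewer.capture('wrist')[:,:,::-1])
```

```text
[ 480.71033519 -113.72211566   74.44353261] (array([67.4,  2.6,  0. ]), array([0.4, 0.2, 0.1]))
```

View pics/w2.png

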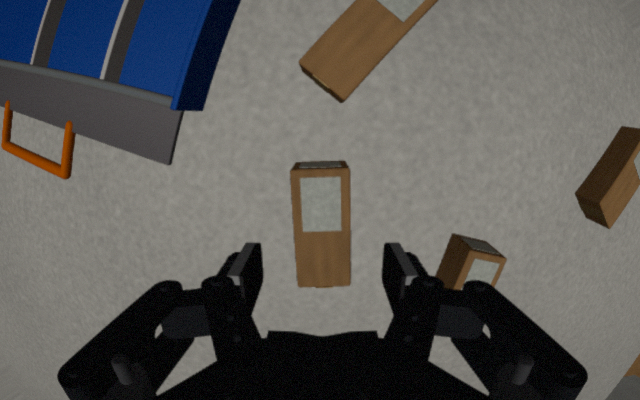

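Run:
```python
from h import *
s=ctrl.sense();P=onz('wrist',[(292,169),(349,169),(350,285),(297,287)],36,s);print(P.round(1),P.mean(0))
a=P[0]+P[1]-P[2]-P[3];print(np.degrees(np.arctan2(a[1],a[0])),np.linalg.norm(a)/2)
```

```text
[[ 511.9  -86.9   36. ]
 [ 521.8 -119.4   36. ]
 [ 447.4 -145.3   36. ]
 [ 435.3 -111.3   36. ]] [ 479.08113799 -115.74403988   36.        ]
18.40758627473286 79.6102664267386
```

{"api": "carry_out", "payload": {"deltas": [[-0.4,40,2,1.5,0.4,0,0],[-0.4,67,2,1.5,0.4,0,0],[-0.4,67,2,1.5,0.4,0,0],[0.5,67,2,1.5,0.4,0,0],[0.5,67,2,1.5,0.4,0,0]], "newtons": 50}}

```text
time_s: 5.35
eef_pos: [481.9, -116.8, 10.5]
ee_rot: [0.103, 0.701, 0.102, -0.699]
force: [-0.3, 2.2, 9.1]
grip_width: 0.413
```

{"api": "carry_out", "payload": {"deltas": [[0.5,0,0,0,0,0,0],[0.5,-40,0,0,0,0,0],[0.5,-85,0,0,0,0,0],[0.5,-90,0,0,0,0,0],[0.5,-90,0,0,0,0,0]]}}

```text
time_s: 5.98
eef_pos: [480.8, -116.4, 98.8]
ee_rot: [0.102, 0.7, 0.102, -0.7]
force: [-0.7, 0.9, -2.1]
grip_width: 0.409
```

```bash
cat >> h.py <<'E'
YAW=-1.8; TC=np.array([613.6,138.3])
def row(xp,yp):
    c,s=np.cos(np.radians(YAW)),np.sin(np.radians(YAW)); return TC+[c*xp-s*yp,s*xp+c*yp]
YS=dict(s=-109,m=-20,l=89)
E
python3 - <<'E'
from h import *
s=ctrl.sense();print(s['eef_pos'],s['grip_width'],s['force'])
p=row(0,YS['m']);print(p,delta([*p,97],down(np.radians(YAW))))
E
```

```text
[ 480.76183485 -116.41257316   98.79869945] 0.408754592897203 [-0.74355573  0.93462793 -2.0799203 ]
[612.97178482 118.30986879] (array([   1.8, -187.2, -193.8]), array([-71.6,  -0. ,  -0. ]))
```

{"api": "carry_out", "payload": {"deltas": [[0.5,0,-25,-25,-10,0,0],[0.5,0,-55,-57,-20,0,0],[0.5,0,-85,-90,-30.5,0,0],[0.5,0,-117,-122,-41,0,0],[0.5,0,-145,-150,-51.5,0,0]]}}

```text
time_s: 6.6
eef_pos: [583.1, 66.8, 97.0]
ee_rot: [-0.397, -0.584, -0.398, 0.585]
force: [0.7, -1.5, -0.9]
grip_width: 0.407
```

Run:
```python
from h import *
s=ctrl.sense();print(s['eef_pos'],s['grip_width'])
p=row(0,YS['m']);print(p,delta([*p,97],down(np.radians(YAW))))
```

```text
[583.07001363  66.83646275  96.95946592] 0.4066120146364376
[612.97178482 118.30986879] (array([ -0.1,   8.9, -58.9]), array([-19.7,   0. ,   0.2]))
```

{"api": "carry_out", "payload": {"deltas": [[0.5,0,4,-30,-10,0,0],[0.5,0,8.9,-57,-20,0,0],[0.5,0,8.9,-57,-20,0,0],[0.5,0,8.9,-57,-20,0,0],[0.5,0,8.9,-57,-20,0,0]]}}

```text
time_s: 7.22
eef_pos: [612.4, 114.1, 98.4]
ee_rot: [-0.491, -0.508, -0.491, 0.509]
force: [-0.5, 0.7, -1.3]
grip_width: 0.41
```

Run:
```python
from h import *
s=ctrl.sense();print(s['eef_pos'],s['grip_width'])
p=row(0,YS['m']);print(p,delta([*p,18],down(np.radians(YAW))))
cv2.imwrite('pics/w3.png',viewer.capture('wrist')[:,:,::-1])
```

```text
[612.39773029 114.05172136  98.41343432] 0.4104167286378471
[612.97178482 118.30986879] (array([80.4,  0.5, -4.3]), array([-0.2,  0. ,  0.1]))
```

View pics/w3.png

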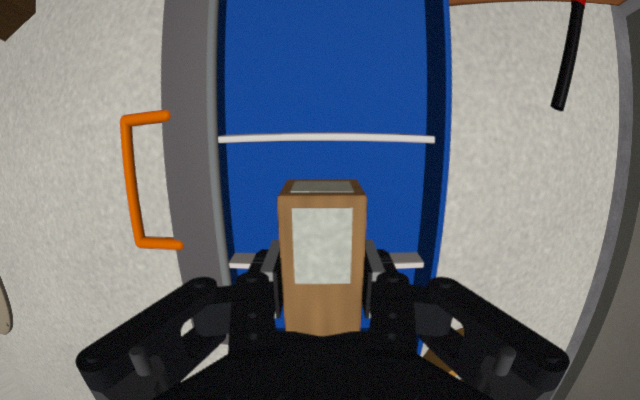

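Run:
```python
from h import *
s=ctrl.sense()
print(onz('wrist',[(280,195),(365,194)],123.5,s).round(1)); print(onz('wrist',[(325,141),(325,135),(240,265),(240,256),(210,200),(430,200)],26,s).round(1))
```

```text
[[597.  151.2 123.5]
 [630.5 150.4 123.5]]
[[615.9 165.   26. ]
 [616.1 169.2  26. ]
 [545.3  71.7  26. ]
 [546.4  79.6  26. ]
 [528.  125.8  26. ]
 [693.3 120.1  26. ]]
```

{"api": "carry_out", "payload": {"deltas": [[0.5,0,0.5,-6.5,0,0,0],[0.5,30,0.5,-6.5,0,0,0],[0.5,60,0.5,-6.5,0,0,0],[0.5,81,0.5,-6.5,0,0,0],[0.5,81,0.5,-6.5,0,0,0]]}}

```text
time_s: 7.9
eef_pos: [613.3, 121.5, 17.2]
ee_rot: [-0.491, -0.508, -0.492, 0.509]
force: [0.4, -0.1, -1.7]
grip_width: 0.41
```

{"api": "carry_out", "payload": {"deltas": [[0,0.5,0,0,0,0,0],[-0.2,0.5,0,0,0,0,0],[-0.2,0,0,0,0,0,0],[-0.2,-50,0,0,0,0,0],[-0.2,-90,0,0,0,0,0]]}}

```text
time_s: 8.52
eef_pos: [613.7, 121.3, 109.6]
ee_rot: [0.492, 0.509, 0.491, -0.508]
force: [0.4, -0.4, -0.9]
grip_width: 0.601
```

```bash
cat >> h.py <<'E'
def comps(name):
    im=viewer.capture('top')[:,:,::-1].copy();cv2.imwrite(f'pics/{name}.png',im);H=cv2.cvtColor(im,cv2.COLOR_BGR2HSV)
    k,l,s,c=cv2.connectedComponentsWithStats(cv2.inRange(H,(5,60,60),(25,200,255)))
    for i in range(1,k):
        if s[i,4]>60 and s[i,0]>215 and s[i,1]>120: print(s[i],c[i].round(1))
E
python3 - <<'E'
from h import *
s=ctrl.sense();print(s['eef_pos'],s['joints'].round(2)); comps('t3')
print(delta([466.5,-235.5,100],down(np.radians(-87.6))))
print(onz('top',[(414,250)],36))
E
```

```text
[613.67453627 121.30273936 109.62595177] [0.01 0.64 1.32 0.   1.18 0.04]
[347 133  37  39 641] [365.1 151.3]
[363 188  27  39 393] [374.2 210.4]
[457 194  31  39 492] [470.6 215.6]
[415 252  17  23 225] [422.6 264.5]
[612 387  13  13  63] [616.  395.2]
(array([  13.9, -137.6,  361.7]), array([85.7, -0.4, -0.4]))
[[ 499.34546161 -208.32278118   36.        ]]
```

{"api": "carry_out", "payload": {"deltas": [[-0.3,0,-14,36,8.6,0,0],[-0.3,0,-28,72,17.2,0,0],[-0.3,0,-41,108,25.8,0,0],[-0.3,0,-55,145,34.4,0,0],[-0.3,0,-68.6,180.8,43,0,0]]}}

```text
time_s: 9.2
eef_pos: [538.4, -58.2, 107.9]
ee_rot: [0.27, 0.654, 0.269, -0.654]
force: [0.4, -1.0, 0.5]
grip_width: 0.65
```

{"api": "carry_out", "payload": {"deltas": [[-0.4,0,18,45,10,0,0],[-0.4,0,37,90,20,0,0],[-0.4,0,55,135,30,0,0],[-0.4,10,73,179,40,0,0],[-0.4,25,73,179,42.7,0,0]]}}

```text
time_s: 9.82
eef_pos: [463.5, -238.3, 82.9]
ee_rot: [0.013, 0.707, 0.012, -0.707]
force: [0.8, 0.5, 0.5]
grip_width: 0.7
```

Run:
```python
from h import *
s=ctrl.sense();print(s['eef_pos'],delta([466.5,-235.5,8],down(np.radians(-87.6))),s['grip_width'])
im=viewer.capture('wrist')[:,:,::-1].copy();cv2.imwrite('pics/w4.png',im)
H=cv2.cvtColor(im,cv2.COLOR_BGR2HSV)
k,l,st,c=cv2.connectedComponentsWithStats(cv2.inRange(H,(5,60,60),(25,200,255)))
for i in range(1,k):
    if st[i,4]>400: print(st[i],c[i].round(1))
```

```text
[ 463.46413277 -238.26296127   82.94435636] (array([74.9, -2.8, -3. ]), array([-0.4, -0.1, -0.1])) 0.6997024920461057
[  99    0   68   83 3023] [130.3  37.8]
[ 471    0   82  109 3843] [508.   56.7]
[ 290  174   57   91 2913] [319.1 224.8]
```

View pics/w4.png

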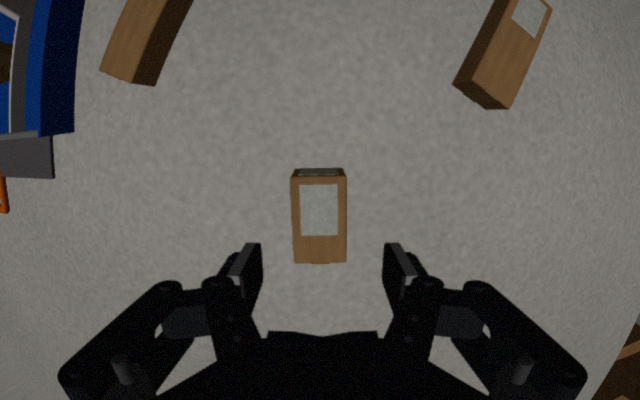

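Run:
```python
from h import *
s=ctrl.sense();P=onz('wrist',[(291,176),(346,176),(347,263),(294,263)],36,s);p=P.mean(0);print(P.round(1),p)
a=P[0]+P[1]-P[2]-P[3];an=np.degrees(np.arctan2(a[1],a[0]));print(an,np.linalg.norm(a)/2)
print(delta([p[0],p[1],8],down(np.radians(an-90))))
```

```text
[[ 494.4 -217.2   36. ]
 [ 495.6 -251.1   36. ]
 [ 436.4 -255.3   36. ]
 [ 435.1 -219.5   36. ]] [ 465.40305701 -235.7517422    36.        ]
3.148218901288066 59.35073665926708
(array([72.8, -0.3, -2.5]), array([-1.1,  0.1,  0.1]))
```

{"api": "carry_out", "payload": {"deltas": [[-0.4,40,-1,-2,0.3,0,0],[-0.4,73,-1,-2,0.3,0,0],[-0.4,73,-1,-2,0.3,0,0],[0.5,73,-1,-2,0.3,0,0],[0.5,73,-1,-2,0.3,0,0]], "newtons": 50}}

```text
time_s: 10.5
eef_pos: [467.2, -235.0, 11.6]
ee_rot: [0.014, 0.708, 0.012, -0.706]
force: [0.0, -0.4, 6.9]
grip_width: 0.411
```

{"api": "carry_out", "payload": {"deltas": [[0.5,0,0,0,0,0,0],[0.5,-40,0,0,0,0,0],[0.5,-85,0,0,0,0,0],[0.5,-90,0,0,0,0,0],[0.5,-90,0,0,0,0,0]]}}

```text
time_s: 11.12
eef_pos: [466.1, -234.2, 99.9]
ee_rot: [0.013, 0.707, 0.013, -0.707]
force: [-0.3, 0.7, -2.0]
grip_width: 0.407
```

Run:
```python
from h import *
s=ctrl.sense();print(s['eef_pos'],s['grip_width'],s['force'])
p=row(0,YS['s']);d=delta([*p,97],down(np.radians(YAW)));print(p,d)
print('half2',R.from_rotvec([np.radians(-d[1][0]/2),0,0]).apply(d[0]/2))
```

```text
[ 466.0811898  -234.16758802   99.85789543] 0.4066696553043321 [-0.34915893  0.6976264  -2.03189701]
[610.17622726  29.35378492] (array([   2.8, -258.1, -153.6]), array([-86.1,  -0. ,  -0. ]))
half2 [   1.4         -41.87788451 -144.21645291]
```

{"api": "carry_out", "payload": {"deltas": [[0.5,0,-26,-15,-8.6,0,0],[0.5,0,-52,-31,-17.2,0,0],[0.5,0,-77,-46,-25.8,0,0],[0.5,0,-103,-61,-34.4,0,0],[0.5,0,-129,-76.8,-43,0,0]]}}

```text
time_s: 11.75
eef_pos: [537.9, -101.4, 98.3]
ee_rot: [-0.272, -0.652, -0.273, 0.653]
force: [0.8, -0.4, -1.5]
grip_width: 0.411
```

{"api": "carry_out", "payload": {"deltas": [[0.5,0,-10,-36,-10,0,0],[0.5,0,-21,-72,-20,0,0],[0.5,0,-31,-108,-30,0,0],[0.5,0,-41.9,-144.2,-40,0,0],[0.5,0,-41.9,-144.2,-43.1,0,0]]}}

```text
time_s: 12.38
eef_pos: [610.2, 31.5, 97.8]
ee_rot: [-0.493, -0.506, -0.494, 0.507]
force: [-0.4, -1.0, -2.4]
grip_width: 0.408
```

Run:
```python
from h import *
s=ctrl.sense();print(s['eef_pos'],s['grip_width'])
p=row(0,YS['s']);print(p,delta([*p,18],down(np.radians(YAW))))
cv2.imwrite('pics/w5.png',viewer.capture('wrist')[:,:,::-1])
```

```text
[610.20072042  31.47879739  97.79620273] 0.4081102627651806
[610.17622726  29.35378492] (array([79.8,  0.2,  2.2]), array([ 0.3, -0. ,  0.2]))
```

View pics/w5.png

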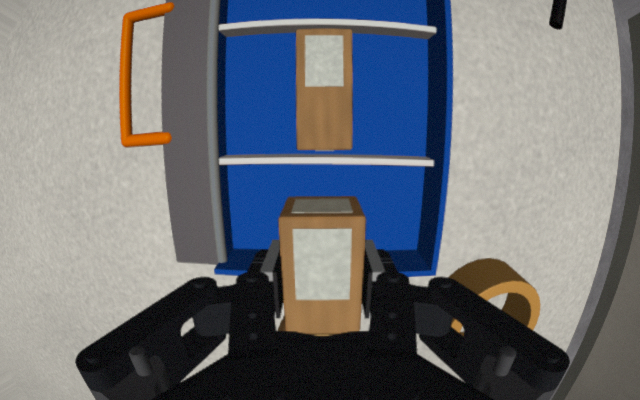

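Run:
```python
from h import *
s=ctrl.sense()
print(onz('wrist',[(281,216),(363,214)],123,s).round(1)); print(onz('wrist',[(325,164),(325,156)],26,s).round(1),onz('wrist',[(222,273),(436,273),(230,265),(428,264)],45,s).round(1))
```

```text
[[593.9  58.7 123. ]
 [626.8  58.7 123. ]]
[[612.1  65.3  26. ]
 [612.3  70.9  26. ]] [[534.1  -9.7  45. ]
 [693.4 -14.   45. ]
 [541.4  -2.9  45. ]
 [686.   -5.9  45. ]]
```

{"api": "carry_out", "payload": {"deltas": [[0.5,0,0,0,0,0,0],[0.5,30,0,0,0,0,0],[0.5,60,0,0,0,0,0],[0.5,80,0,0,0,0,0],[0.5,80.5,0,0,0,0,0]]}}

```text
time_s: 13.05
eef_pos: [609.7, 28.6, 18.1]
ee_rot: [-0.491, -0.508, -0.492, 0.509]
force: [0.8, 0.7, -1.2]
grip_width: 0.411
```

{"api": "carry_out", "payload": {"deltas": [[0,0,0,0,0,0,0],[-0.2,0,0,0,0,0,0],[-0.2,0,0,0,0,0,0],[-0.2,-50,0,0,0,0,0],[-0.2,-90,0,0,0,0,0]]}}

```text
time_s: 13.68
eef_pos: [610.5, 29.1, 111.1]
ee_rot: [0.492, 0.508, 0.492, -0.508]
force: [0.8, 0.3, 0.1]
grip_width: 0.604
```

Run:
```python
from h import *
s=ctrl.sense();print(s['eef_pos'],s['joints'].round(2)); comps('t4')
d=delta([612.1,-105.3,100],down(np.radians(65.1)));print(d)
print('half2',R.from_rotvec([np.radians(-d[1][0]/2),0,0]).apply(d[0]/2))
```

```text
[610.51478965  29.07205676 111.078504  ] [-0.14  0.61  1.37 -0.    1.16 -0.11]
[347 133  37  39 642] [365.1 151.3]
[363 188  27  39 396] [374.1 210.3]
[457 194  31  39 491] [470.6 215.6]
[277 198  21  14 129] [288.8 205.6]
[612 387  15  13  94] [616.8 394.5]
(array([ 16.9,   3.4, 134.1]), array([-66.9,   0.4,  -0.4]))
half2 [  8.45       -35.54014414  56.88137353]
```

{"api": "carry_out", "payload": {"deltas": [[-0.3,0,0.5,20,-10,0,0],[-0.3,0,1,40,-20,0,0],[-0.3,0,1.5,60,-30,0,0],[-0.3,0,2,80,-40,0,0],[-0.3,0,2.5,100,-50,0,0]]}}

```text
time_s: 14.35
eef_pos: [609.7, -71.6, 109.3]
ee_rot: [0.661, 0.25, 0.661, -0.25]
force: [0.4, -0.4, 0.3]
grip_width: 0.648
```

{"api": "carry_out", "payload": {"deltas": [[-0.4,8,-12,11,-9,0,0],[-0.4,16,-25.5,22.5,-16.9,0,0],[-0.4,28,-25.5,22.5,-16.9,0,0],[-0.4,28,-25.5,22.5,-16.9,0,0],[-0.4,28,-25.5,22.5,-16.9,0,0]]}}

```text
time_s: 14.98
eef_pos: [609.7, -104.2, 81.5]
ee_rot: [0.691, 0.153, 0.69, -0.153]
force: [0.4, -0.1, -0.2]
grip_width: 0.699
```

```bash
cat >> h.py <<'E'
def wrist_carton(name):
    """carton nearest the fingers, seen from above: brown + label blob, top face at z=36"""
    s=ctrl.sense(); im=viewer.capture('wrist')[:,:,::-1].copy(); cv2.imwrite(f'pics/{name}.png',im)
    H=cv2.cvtColor(im,cv2.COLOR_BGR2HSV); m=cv2.inRange(H,(5,60,95),(25,200,255))
    k,l,st,c=cv2.connectedComponentsWithStats(m)
    i=min((i for i in range(1,k) if st[i,4]>800),key=lambda i:np.hypot(c[i][0]-322,c[i][1]-230))
    P=onz('wrist',np.argwhere(l==i)[:,::-1],36,s)[:,:2]
    (p,wh,a)=cv2.minAreaRect(P.astype(np.float32)); 
    if wh[0]<wh[1]: a+=90; wh=wh[::-1]
    print('pos',s['eef_pos'].round(1),s['grip_width'].round(3),'carton',np.round(p,1),np.round(wh,1),'axis',round(a,1),st[i])
    for j in(a-90,a+90): print(delta([*p,8],down(np.radians(j)),s))
E
python3 -c "
from h import *
wrist_carton('w6')"
```

```text
Traceback (most recent call last):
  File "h.py", line 48, in wrist_carton
    print('pos',s['eef_pos'].round(1),s['grip_width'].round(3),'carton',np.round(p,1),np.round(wh,1),'axis',round(a,1),st[i])
                                      ^^^^^^^^^^^^^^^^^^^^^
AttributeError: 'float' object has no attribute 'round'
```

```bash
sed -i "s/s\['grip_width'\].round(3)/round(s['grip_width'],3)/" h.py
python3 -c "
from h import *
wrist_carton('w6')"
```

```text
pos [ 609.7 -104.4   81.7] 0.702 carton [ 611.3 -107.5] [100.   35.8] axis 156.8 [ 290  152   59  144 6251]
(array([73.7, -2.2,  2.7]), array([-1.7,  0. , -0. ]))
(array([73.7, -2.2,  2.7]), array([ 1.783e+02, -0.000e+00, -1.000e-01]))
```

View pics/w6.png

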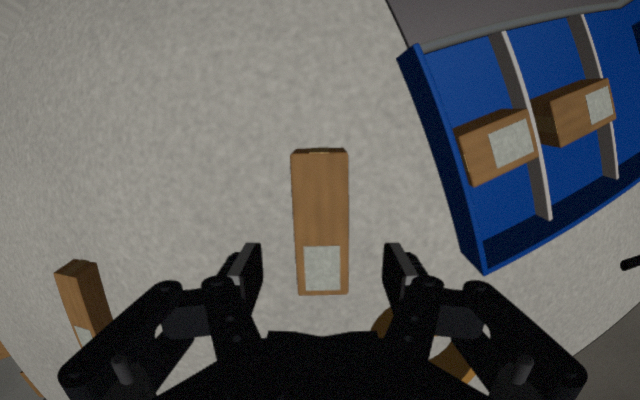

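{"api": "carry_out", "payload": {"deltas": [[-0.4,40,-2,2.5,-1.5,0,0],[-0.4,73,-2,2.5,-1.5,0,0],[-0.4,73,-2,2.5,-1.5,0,0],[0.5,73,-2,2.5,-1.5,0,0],[0.5,73,-2,2.5,-1.5,0,0]], "newtons": 50}}

```text
time_s: 15.7
eef_pos: [612.1, -108.0, 10.5]
ee_rot: [0.694, 0.143, 0.691, -0.144]
force: [0.7, 1.4, 6.6]
grip_width: 0.412
```

{"api": "carry_out", "payload": {"deltas": [[0.5,0,0,0,0,0,0],[0.5,-40,0,0,0,0,0],[0.5,-85,0,0,0,0,0],[0.5,-90,0,0,0,0,0],[0.5,-90,0,0,0,0,0]]}}

```text
time_s: 16.32
eef_pos: [610.6, -107.7, 97.9]
ee_rot: [0.692, 0.143, 0.693, -0.143]
force: [0.1, -0.0, -3.4]
grip_width: 0.406
```

Run:
```python
from h import *
s=ctrl.sense();print(s['eef_pos'],s['grip_width'],s['force'])
p=row(37,YS['l']);d=delta([*p,100],down(np.radians(YAW)));print(p,d)
print('half2',R.from_rotvec([np.radians(-d[1][0]/2),0,0]).apply(d[0]/2))
```

```text
[ 610.56874728 -107.68781216   97.91529927] 0.40581690069629783 [ 0.10830577 -0.03998654 -3.41636179]
[653.37730029 226.09388579] (array([ -2.1, 323.3, -93.3]), array([68.4, -0. ,  0. ]))
half2 [  -1.05        107.47638525 -129.44408682]
```

{"api": "carry_out", "payload": {"deltas": [[0.5,-2,30,-9,7,0,0],[0.5,-2,63,-18,14,0,0],[0.5,-2,96,-28,21,0,0],[0.5,-2,129,-37,28,0,0],[0.5,-2,161.6,-46.7,34.2,0,0]]}}

```text
time_s: 16.95
eef_pos: [631.5, 60.2, 98.3]
ee_rot: [0.618, 0.341, 0.62, -0.342]
force: [0.1, -0.4, -2.5]
grip_width: 0.409
```

{"api": "carry_out", "payload": {"deltas": [[0.5,0,27,-32,9,0,0],[0.5,0,54,-65,18,0,0],[0.5,0,81,-97,27,0,0],[0.5,0,107.5,-129.4,34.2,0,0],[0.5,0,107.5,-129.4,34.2,0,0]]}}

```text
time_s: 17.58
eef_pos: [652.5, 228.7, 97.8]
ee_rot: [-0.492, -0.506, -0.493, 0.508]
force: [0.6, -0.8, -2.8]
grip_width: 0.41
```

Run:
```python
from h import *
s=ctrl.sense();print(s['eef_pos'],s['grip_width'])
p=row(37,YS['l']);print(p,delta([*p,18],down(np.radians(YAW))))
cv2.imwrite('pics/w7.png',viewer.capture('wrist')[:,:,::-1])
```

```text
[652.47850645 228.69410695  97.77128492] 0.40961582015803494
[653.37730029 226.09388579] (array([79.8,  1.2,  2.6]), array([0.1, 0. , 0.2]))
```

View pics/w7.png

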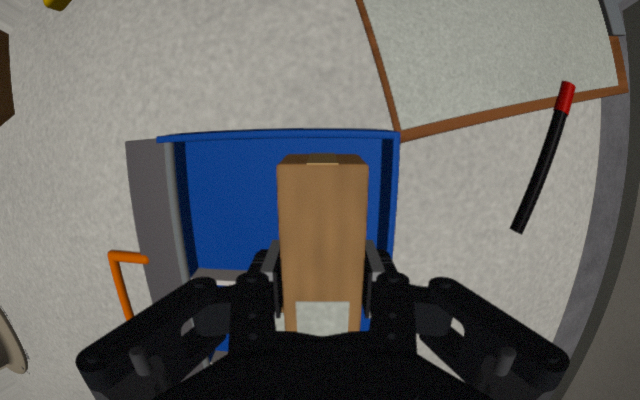

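Run:
```python
from h import *
s=ctrl.sense()
print(onz('wrist',[(279,165),(366,164)],123,s).round(1)); print(onz('wrist',[(325,139),(325,129),(382,200),(397,200)],45,s).round(1), onz('wrist',[(215,268),(215,278)],26,s).round(1))
```

```text
[[637.3 275.8 123. ]
 [670.9 275.2 123. ]]
[[655.6 280.3  45. ]
 [655.8 286.6  45. ]
 [692.2 239.6  45. ]
 [702.5 239.3  45. ]] [[563.7 181.   26. ]
 [562.1 171.6  26. ]]
```

{"api": "carry_out", "payload": {"deltas": [[0.5,0,-5,0,0,0,0],[0.5,30,-5,0,0,0,0],[0.5,60,-5,0,0,0,0],[0.5,80,-5,0,0,0,0],[0.5,80.5,-5,0,0,0,0]]}}

```text
time_s: 18.25
eef_pos: [648.4, 225.4, 19.0]
ee_rot: [-0.492, -0.507, -0.492, 0.508]
force: [-0.8, -0.7, -2.2]
grip_width: 0.41
```

{"api": "carry_out", "payload": {"deltas": [[0.1,0,0,0,0,0,0],[-0.1,0,0,0,0,0,0],[-0.1,0,0,0,0,0,0],[-0.1,-50,0,0,0,0,0],[-0.1,-90,0,0,0,0,0]]}}

```text
time_s: 18.88
eef_pos: [648.9, 226.1, 111.9]
ee_rot: [0.492, 0.508, 0.492, -0.507]
force: [-0.1, 0.6, 0.4]
grip_width: 0.551
```

Run:
```python
from h import *
s=ctrl.sense();print(s['eef_pos'],s['joints'].round(2)); comps('t5')
d=delta([601.6,-370.7,85],down(np.radians(65.1)));print(d)
for f in(1/3,2/3):print('part',R.from_rotvec([np.radians(-d[1][0]*f),0,0]).apply(d[0]/3))
```

```text
[648.93462162 226.14759553 111.88072613] [0.17 0.77 1.08 0.   1.29 0.2 ]
[347 133  37  39 642] [365.  151.3]
[457 194  31  39 490] [470.6 215.6]
[277 198  30  15 262] [295.3 205.5]
[316 201  22  14 156] [329.2 207.5]
[612 387  24  13 134] [619.6 395. ]
(array([ 31.6, -31. , 598.6]), array([-66.9,   0.2,  -0.6]))
part [ 10.53333333 -85.27465279 180.68913216]
part [  10.53333333 -147.46054165  134.81734883]
```

{"api": "carry_out", "payload": {"deltas": [[-0.3,0,-2,40,-4.5,0,0],[-0.3,0,-4,80,-9,0,0],[-0.3,0,-6,120,-13.5,0,0],[-0.3,0,-8,160,-18,0,0],[-0.3,0,-10.3,199.5,-22.3,0,0]]}}

```text
time_s: 19.55
eef_pos: [632.0, 25.7, 110.1]
ee_rot: [0.582, 0.402, 0.581, -0.402]
force: [0.5, -0.3, 0.1]
grip_width: 0.65
```

{"api": "carry_out", "payload": {"deltas": [[-0.3,0,-17,36,-4.5,0,0],[-0.3,0,-34,72,-9,0,0],[-0.3,0,-51,108,-13.5,0,0],[-0.3,0,-68,145,-18,0,0],[-0.3,0,-85.3,180.7,-22.3,0,0]]}}

```text
time_s: 20.18
eef_pos: [615.4, -173.5, 110.1]
ee_rot: [0.649, 0.282, 0.648, -0.282]
force: [0.3, 0.2, -0.1]
grip_width: 0.651
```

{"api": "carry_out", "payload": {"deltas": [[-0.4,0,-40,36,-6,0,0],[-0.4,0,-80,73,-12,0,0],[-0.4,10,-120,110,-18,0,0],[-0.4,20,-147.5,134.8,-22.3,0,0],[-0.4,29,-147.5,134.8,-22.3,0,0]]}}

```text
time_s: 20.8
eef_pos: [597.9, -373.8, 80.1]
ee_rot: [0.69, 0.153, 0.69, -0.154]
force: [-0.1, 0.1, -0.5]
grip_width: 0.7
```

```bash
python3 -c "
from h import *
print(ctrl.sense()['eef_pos']);viewer.capture('side')
wrist_carton('w8')"
```

```text
[ 597.88462994 -373.84924587   80.06164269]
pos [ 598.  -371.6   78.7] 0.702 carton [ 601.2 -371.4] [99.7 35.7] axis 153.4 [ 299  153   60  145 6133]
(array([70.7,  1.4,  2.9]), array([ 1.6, -0.1, -0. ]))
(array([70.7,  1.4,  2.9]), array([-1.784e+02,  1.000e-01, -2.000e-01]))
```

{"api": "carry_out", "payload": {"deltas": [[-0.4,40,1.5,2.9,1.6,0,0],[-0.4,70,1.5,2.9,1.6,0,0],[-0.4,70,1.5,2.9,1.6,0,0],[0.5,70,1.5,2.9,1.6,0,0],[0.5,70,1.5,2.9,1.6,0,0]], "newtons": 50}}

```text
time_s: 21.52
eef_pos: [603.2, -371.4, 13.3]
ee_rot: [0.689, 0.162, 0.687, -0.163]
force: [-0.4, 1.9, 3.9]
grip_width: 0.41
```

{"api": "carry_out", "payload": {"deltas": [[0.5,0,0,0,0,0,0],[0.5,-40,0,0,0,0,0],[0.5,-85,0,0,0,0,0],[0.5,-90,0,0,0,0,0],[0.5,-90,0,0,0,0,0]]}}

```text
time_s: 22.15
eef_pos: [601.8, -370.9, 100.3]
ee_rot: [0.688, 0.162, 0.689, -0.162]
force: [0.4, 0.3, -3.2]
grip_width: 0.411
```

Run:
```python
from h import *
s=ctrl.sense();print(s['eef_pos'],s['grip_width'],s['force'])
p=row(-37,YS['l']);d=delta([*p,100],down(np.radians(YAW)));print(p,d)
for f in(0,1/3,2/3):print('part',R.from_rotvec([np.radians(-d[1][0]*f),0,0]).apply(d[0]/3))
```

```text
[ 601.80979674 -370.90016326  100.31562839] 0.410569235917758 [ 0.35658675  0.28428226 -3.24948689]
[579.41381482 228.41828196] (array([   0.6,  526.3, -287.6]), array([65.3, -0. ,  0. ]))
part [  0.2        175.43333333 -95.86666667]
part [   0.2         127.37523283 -154.08706073]
part [   0.2          61.15386301 -190.33517085]
```

{"api": "carry_out", "payload": {"deltas": [[0.5,0,30,-16,4,0,0],[0.5,0,65,-35,8.5,0,0],[0.5,0,101,-55,13,0,0],[0.5,0,138,-75,17.5,0,0],[0.5,0,175.4,-95.9,21.8,0,0]]}}

```text
time_s: 22.78
eef_pos: [593.6, -169.6, 98.9]
ee_rot: [0.644, 0.29, 0.646, -0.29]
force: [0.1, 0.7, -2.8]
grip_width: 0.411
```

{"api": "carry_out", "payload": {"deltas": [[0.5,0,25,-31,4.4,0,0],[0.5,0,51,-62,8.8,0,0],[0.5,0,76,-92,13.2,0,0],[0.5,0,102,-123,17.6,0,0],[0.5,0,127.4,-154.1,21.8,0,0]]}}

```text
time_s: 23.4
eef_pos: [586.2, 29.9, 99.1]
ee_rot: [0.577, 0.406, 0.579, -0.407]
force: [-0.6, 0.7, -2.5]
grip_width: 0.409
```

{"api": "carry_out", "payload": {"deltas": [[0.5,0,14,-45,6,0,0],[0.5,0,29,-90,12,0,0],[0.5,0,44,-135,18,0,0],[0.5,0,61.2,-190.3,21.7,0,0],[0.5,0,61.2,-190.3,21.7,0,0]]}}

```text
time_s: 24.02
eef_pos: [578.2, 231.6, 98.8]
ee_rot: [-0.492, -0.506, -0.494, 0.508]
force: [0.7, 1.1, -3.0]
grip_width: 0.409
```

Run:
```python
from h import *
viewer.capture('side')
s=ctrl.sense();print(s['eef_pos'],s['grip_width'])
p=row(-37,YS['l']);print(p,delta([*p,18],down(np.radians(YAW))))
cv2.imwrite('pics/w9.png',viewer.capture('wrist')[:,:,::-1])
```

```text
[578.70076922 229.55638918  98.90442173] 0.41147691545153625
[579.41381482 228.41828196] (array([80.9,  1. ,  1.1]), array([0.2, 0. , 0.2]))
```

View pics/w9.png

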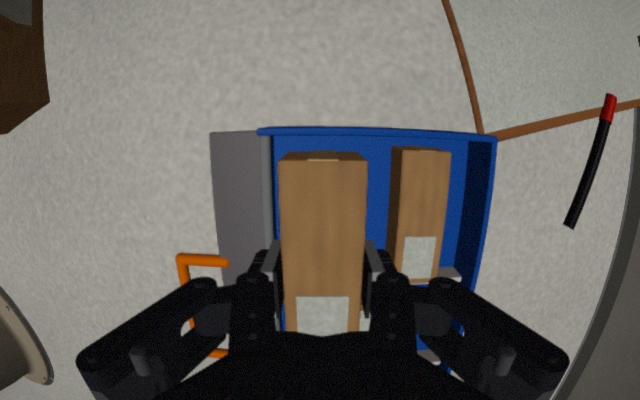

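Run:
```python
from h import *
s=ctrl.sense()
print(onz('wrist',[(279,159),(367,159)],124,s).round(1)); print(onz('wrist',[(325,138),(325,129)],45,s).round(1), onz('wrist',[(275,200),(263,200)],26,s).round(1),onz('wrist',[(392,200),(448,200),(391,148),(449,150)],42,s).round(1))
```

```text
[[563.9 279.5 124. ]
 [597.8 278.5 124. ]]
[[582.2 282.2  45. ]
 [582.3 288.   45. ]] [[544.6 237.7  26. ]
 [535.7 237.9  26. ]] [[626.5 239.6  42. ]
 [668.  238.5  42. ]
 [625.2 274.9  42. ]
 [666.6 273.8  42. ]]
```

{"api": "carry_out", "payload": {"deltas": [[0.5,0,7,1.5,0,0,0],[0.5,30,7,1.5,0,0,0],[0.5,60,7,1.5,0,0,0],[0.5,80,7,1.5,0,0,0],[0.5,80,7,1.5,0,0,0]]}}

```text
time_s: 24.75
eef_pos: [587.3, 225.6, 20.2]
ee_rot: [-0.492, -0.508, -0.492, 0.508]
force: [0.4, -0.2, -2.9]
grip_width: 0.412
```

{"api": "carry_out", "payload": {"deltas": [[0.1,0,0,0,0,0,0],[-0.05,0,0,0,0,0,0],[-0.05,0,0,0,0,0,0],[-0.05,-50,0,0,0,0,0],[-0.05,-100,0,0,0,0,0]]}}

```text
time_s: 25.38
eef_pos: [586.7, 226.4, 122.1]
ee_rot: [-0.492, -0.508, -0.492, 0.508]
force: [-0.4, -0.2, 0.0]
grip_width: 0.521
```

{"api": "carry_out", "payload": {"deltas": [[-0.05,-50,0,20,0,0,0],[0.1,-100,0,50,0,0,0],[0.3,-100,-55,70,0,0,0],[0.39,-80,-110,85,0,0,0],[0.39,-60,-125,85,0,0,0]]}}

```text
time_s: 26.0
eef_pos: [456.7, 145.0, 180.8]
ee_rot: [0.492, 0.508, 0.492, -0.508]
force: [1.2, 0.2, 0.6]
grip_width: 0.301
```

Run:
```python
from h import *
viewer.capture('side')
s=ctrl.sense();print(s['eef_pos'],s['grip_width'])
cv2.imwrite('pics/w10.png',viewer.capture('wrist')[:,:,::-1]); comps('t6')
```

```text
[455.44906271 145.35668016 178.47613785] 0.30409631425343736
[347 133  37  39 641] [365.1 151.3]
[234 184  38  15 383] [249.4 191.2]
[277 198  30  15 262] [295.3 205.5]
[316 201  22  14 155] [329.2 207.5]
[234 208  39  14 363] [249.5 214.5]
```

View pics/w10.png

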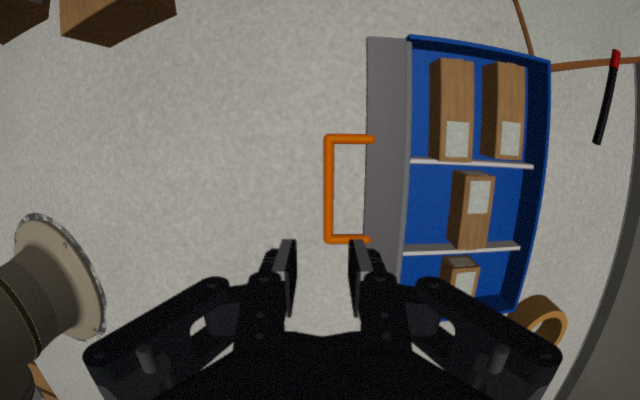

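Run:
```python
from h import *
s=ctrl.sense();P=onz('wrist',[(330,138),(328,240)],30,s);print(P.round(1))
p=P.mean(0);print(delta([p[0],p[1],13],down(np.radians(YAW))))
```

```text
[[467.7 193.7  30. ]
 [463.1  90.9  30. ]]
(array([168.1,   6.3,   3. ]), array([-0.,  0.,  0.]))
```

{"api": "carry_out", "payload": {"deltas": [[0.39,45,4.5,3,0,0,0],[0.39,100,4.5,3,0,0,0],[0.39,145,4.5,3,0,0,0],[0.39,165,4.5,3,0,0,0],[0.39,165,4.5,3,0,0,0]]}}

```text
time_s: 26.78
eef_pos: [464.5, 142.4, 15.3]
ee_rot: [-0.492, -0.508, -0.492, 0.508]
force: [0.2, 0.6, 0.7]
grip_width: 0.305
```

{"api": "carry_out", "payload": {"deltas": [[0.9,1,0,0,0,0,0],[0.9,1,0,0,0,0,0],[0.9,1,0,0,0,0,0],[0.9,1,0,0,0,0,0],[0.9,1,0,0,0,0,0]], "newtons": 25}}

```text
time_s: 27.4
eef_pos: [460.8, 142.6, 15.6]
ee_rot: [-0.49, -0.506, -0.494, 0.51]
force: [-17.6, -0.5, 11.1]
grip_width: 0.102
```

{"api": "carry_out", "payload": {"deltas": [[0.9,-19.4,-1.5,0,0,0,0],[0.9,-37.5,6,0,0,0,0],[0.9,-53,18,0,0,0,0],[0.9,-65,33.5,0,0,0,0],[0.9,-65,33.5,0,0,0,0]]}}

```text
time_s: 28.02
eef_pos: [497.5, 141.4, 83.5]
ee_rot: [-0.492, -0.508, -0.492, 0.508]
force: [-15.5, -1.6, 27.3]
grip_width: 0.101
```

{"api": "carry_out", "payload": {"deltas": [[0.9,-5,-1,0,0,0,0],[0.9,-8,7,0,0,0,0],[0.9,-11,15.7,0,0,0,0],[0.9,-12.4,25,0,0,0,0],[0.9,-12.4,32.6,0,0,0,0]]}}

```text
time_s: 28.65
eef_pos: [530.9, 140.3, 94.8]
ee_rot: [0.493, 0.508, 0.492, -0.507]
force: [-5.1, -1.2, 8.4]
grip_width: 0.102
```

{"api": "carry_out", "payload": {"deltas": [[0.9,0,0,0,0,0,0],[0.9,0,0,0,0,0,0],[0.9,0,0,0,0,0,0],[0.9,0,0,0,0,0,0],[0.9,0,0,0,0,0,0]]}}

```text
time_s: 29.28
eef_pos: [531.7, 140.3, 94.8]
ee_rot: [0.493, 0.509, 0.491, -0.506]
force: [-0.1, -1.0, 6.4]
grip_width: 0.105
```

Run:
```python
from h import *
s=ctrl.sense();print(s['eef_pos'],s['force'])
sd=viewer.capture('side')[:,:,::-1];w=viewer.capture('wrist')[:,:,::-1]
cv2.imwrite('pics/f1.png',np.hstack([cv2.resize(sd[140:250,250:370],(436,400),interpolation=cv2.INTER_CUBIC),cv2.resize(w[100:400,200:480],(373,400))]))
for a in(1.2,1.4,1.57,1.74): print(a,proj('side',[[530.6-75*np.cos(a),142+y,30+75*np.sin(a)] for y in(-50,50)]).round(1).tolist())
```

```text
[531.70049109 140.28398731  94.81228408] [-0.09692128 -0.98972859  6.43031774]
1.2 [[276.8, 184.0], [276.4, 164.9]]
1.4 [[281.8, 182.6], [281.0, 163.5]]
1.57 [[286.2, 182.0], [285.2, 163.0]]
1.74 [[290.7, 182.0], [289.4, 163.0]]
```

View pics/f1.png

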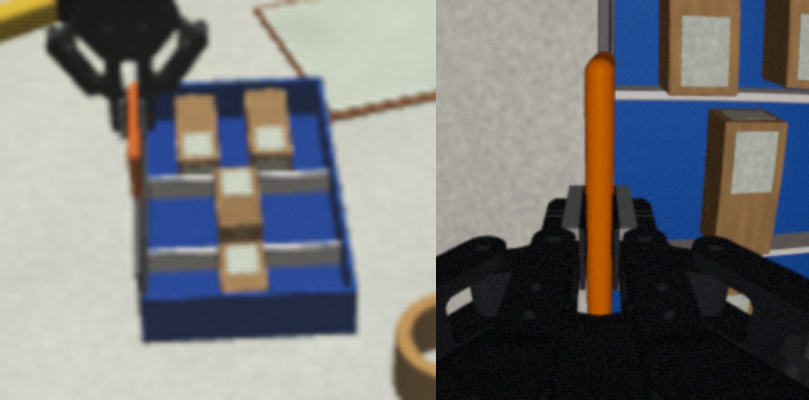

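{"api": "carry_out", "payload": {"deltas": [[0.6,0,0,0,0,0,0],[0.39,0,0,0,0,0,0],[0.39,0,0,0,0,0,0],[0.39,-40,0,0,0,0,0],[0.39,-90,0,0,0,0,0]]}}

```text
time_s: 30.0
eef_pos: [529.3, 140.2, 182.7]
ee_rot: [-0.491, -0.507, -0.493, 0.508]
force: [0.1, -0.2, -0.4]
grip_width: 0.306
```

{"api": "carry_out", "payload": {"deltas": [[0.39,-40,0,0,0,0,0],[0.39,-60,-50,0,0,0,0],[0.39,-60,-100,0,0,0,0],[0.39,-60,-150,0,0,0,0],[0.39,-60,-170,0,0,0,0]]}}

```text
time_s: 30.62
eef_pos: [357.8, 145.8, 242.4]
ee_rot: [0.492, 0.508, 0.492, -0.508]
force: [0.6, -0.3, 0.2]
grip_width: 0.306
```

Run:
```python
from h import *
s=ctrl.sense();print(s['eef_pos'],s['force'])
sd=viewer.capture('side')[:,:,::-1].copy();comps('t7');t=cv2.imread('pics/t7.png')
for n,I,(r0,r1,c0,c1) in(('side',sd,(140,240,265,300)),('top',t,(215,260,240,320))):
    m=cv2.inRange(cv2.cvtColor(I,cv2.COLOR_BGR2HSV),(3,140,90),(18,255,255))[r0:r1,c0:c1]
    g=np.argwhere(m)[:,::-1]+[c0,r0]; print(n,len(g),g.min(0) if len(g) else'',g.max(0) if len(g) else '',g.mean(0))
for a in(1.2,1.4,1.57,1.74): print(a,proj('side',[531-75*np.cos(a),141,30+75*np.sin(a)]).round(1),proj('top',[531-75*np.cos(a),141,30+75*np.sin(a)]).round(1))
cv2.imwrite('pics/f2.png',np.hstack([cv2.resize(sd[140:260,250:370],(400,400),interpolation=cv2.INTER_CUBIC),cv2.resize(t[150:270,220:360],(400,400*120//140),interpolation=cv2.INTER_CUBIC) if 0 else cv2.resize(t[150:290,220:360],(400,400),interpolation=cv2.INTER_CUBIC)]))
```

```text
[357.8306825  145.773131   242.41406446] [ 0.62483064 -0.29408325  0.18192585]
[347 133  37  39 644] [365.1 151.3]
[234 184  38  15 382] [249.3 191.1]
[277 198  30  15 262] [295.3 205.5]
[316 201  22  14 157] [329.2 207.5]
[234 208  39  14 363] [249.5 214.5]
side 70 [285 163] [288 192] [286.88571429 174.72857143]
top 147 [260 232] [302 237] [281.40136054 234.67346939]
1.2 [[276.7 174.4]] [[281.1 246. ]]
1.4 [[281.5 172.9]] [[281.2 240.2]]
1.57 [[285.9 172.4]] [[281.3 235.1]]
1.74 [[290.2 172.4]] [[281.4 230. ]]
```

View pics/f2.png

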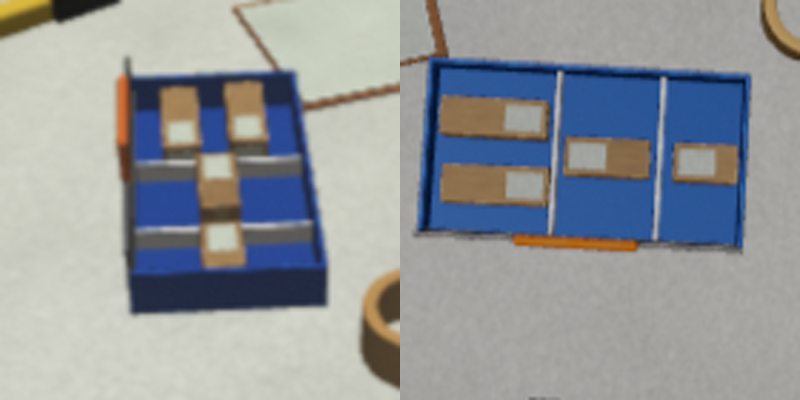

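```bash
python3 -c "
from rig import order
print(order.finish_job())"
```

```text
the job is handed in; nothing more can be done
None
```

The job is done and handed in at about 31 s of the 192 s allowed. I folded the gate flat, put the four cartons present into their rows, then folded the gate back up and left it standing. The cartons were one 60 mm, one 80 mm and two 100 mm.

**Last checks:**
- **Cartons:** the final top and side pictures show all four lying across the right rows, none on top of another. The 60 mm one sits a little towards the right wall of its row. I judged the flatness of the cartons from the pictures and release heights only.
- **Gate:** the bar lies where both cameras would see it at about 1.58–1.61 rad, inside the allowed 1.40–1.74.
- **Bystanders:** the tape roll is in the same place in the images. I didn't measure the scanner again, but the arm was never close to it after the start.
- **Robot:** the arm is clear of everything.

**Disagreements:**
- **Hinge position:** camera views and contact gave values about 5 mm apart, which caused forces of up to about 46 N on the tool while turning the gate down and about 31 N turning it up. I corrected the arc before the gate reached upright.
- **46 N reading:** it came from the fingers holding the bar against the flat stop. It is above the 40 N limit for the arm and gripper body. I believe finger contact does not count there, but no verdict was reported.

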